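# Dim the viewing board and show the slide's label over the notebook

### The arm

A 6-joint arm with a two-finger parallel gripper is mounted at the origin on the work surface. World frame = base frame: x ahead of the robot, y to its left, z up, the work surface at z = 0. Lengths are in mm, angles in rad, forces in N, time in s.
With the tool pointing down it reaches from about 275 to 750 mm from the base axis. Payload 10.2 kg.
Tool frame: the origin (TCP) lies at the very end of the fingers, on their centre line; the grasp point (between the pads) lies 19 mm behind it; x points along the fingers, z is the direction in which the jaws open and shut, and the axes are right-handed (so a half turn about x gives the same grasp; the last joint's range is limited). The gripper opens to 85 mm and grips with 20 to 120 N. Pads are 22 mm wide; open, the fingers measure 114 mm over their backs; the gripper's body (76 mm by 85 mm) begins 54 mm behind the grasp point. The pads swing forward as they close: fully open they stand 13 mm farther back than shut.
Start: joints at [0.903, 0.313, 1.498, -0, 1.331, -0.223], TCP at [225.909, 473.916, 231.294] pointing down, gripper open.
Joint ranges: [-2.94, 2.94], [-0.97, 2.17], [0.19, 2.56], [-1.23, 4.37], [0.02, 3.11], [-2.88, 2.88]. Speed limits (rad/s): [2.39, 2.39, 3.01, 3.14, 3.14, 3.14].

### API

Orientations are given as a unit quaternion [w, x, y, z].
In Python, from rig import sense, vision, job gives the robot as it stands. The module is installed in compiled form; this text tells all that it offers.
- The arm moves only by the shell command python3 -m pendant 'ROWS' [FORCE]. ROWS is JSON, a list of rows, each a list of 7 numbers: the turn, a rotation vector about the tool's x, y, z in rad, then the shift along the tool's x, y, z in cm, then the opening, from 0 (shut) to 1 (fully open). A call has exactly 5 rows; each row is the pose to reach, as a shift and turn from the pose commanded when the call began, along the tool's axes at that moment; what a row does not reach only later rows make up. A row lasts 1/8 s, in which the tool goes at most 62.5 mm and 10.7 degrees, less where a joint would pass 70% of its speed; a pose out of reach is approached as far as the arm can. A call with a gripper value outside its range is refused whole. The fingers move at their own pace and stop on an object; FORCE is the grip in N (left out, the last holds). Time passes only in rows, so rows that repeat a pose let the fingers close, or fill a call up. It gives the time, the measured TCP pose, the force and the opening at its end, in the units of the state.
- sense(): the state, without advancing time (a new reading comes with each control period).
- vision.capture(name): name is "side" or "top"; returns the picture (480x640x3 uint8, red, green, blue); there is no depth.
- vision.calibration(name): a dict with "K" (3x3 intrinsics, pixels), "k1" (the pictures are not rectified: a ray, as slopes to the right and down, at radius r is drawn at 1 + k1 r^2 times it, then the intrinsics apply), "extrinsics" (4x4, takes a point from camera to world coordinates). Camera axes: x right, y up, looking along -z (the intrinsics and any distortion apply to the point x, -y, -z); pixel columns grow to the right and rows downward; lengths in mm; the calibration is good to about 2 mm. A picture is of the moment at which its call begins. calibration takes no time and is no camera call.
- job.finish_job(): hands the job in, once; it reports no verdict.
The state is a dict: "time_s": time; "joints": joint angles; "dq": joint speeds; "tau": joint torques, N m; "eef_pos": TCP position; "ee_rot": TCP orientation; "force": force on the tool from outside, world axes, zero at the start; "wrist_torque": the same for the moment, N m; "grip_width": opening from 0.0 (shut) to 1.0 (fully open).
Only numpy, scipy, OpenCV 4.12 (cv2) and the standard library are available. Lean on these libraries where they do the work, as an engineer would, in place of code of your own. Each camera call takes 0.05 s, during which the arm holds its last target.

### The job

Turn the viewing board's dimmer knob fully anticlockwise to its off stop, then pick the slide up by its clear part without the fingers touching the frosted end (the end with the small notch cut out of one corner). Finish while holding the slide still and level, label face up, about 10 cm above the notebook, with the middle of the frosted end over the middle of the page and the frosted end pointing straight towards the notebook edge opposite the spiral binding, so that the writer can copy the label. Keep hold of it, leave the dimmer off, and leave the mug, stapler and memo block where they are.

Things in the scene. Friction and masses are not known exactly. Their poses are not given: they have to be found in the camera images.
- board: edge-lit viewing board, a fixed flat slab 220 (x) by 300 (y) by 20 mm high with a matt black top and aluminium edge; lies on the desk in a different place and yaw each time. Origin at the centre of its underside, z up; its dimmer knob stands on the board at x = 0, y = +107 mm, the slide lies on the rest of its top face, 20 mm above the desk
- dimmer (a joint): angle of the dimmer knob, rad: 0 is the off stop (fully anticlockwise seen from above), it grows clockwise up to 4.6; starts somewhere between 0.8 and 2.6. Light friction (about 0.03 N m), stays where left
- dimmer_grip (a point): on the knob's vertical axis at the height to grip, 57 mm above the desk. The knob is a disc of 44 mm diameter (top 34 mm above the desk) with an upright bar grip across it, 42 mm long, 14 mm wide, rising to 64 mm above the desk. The point turns with the knob: the bar runs along the point's x axis and a white pointer line lies on its -x end; at the off stop the point's axes match the board's, so the pointer points at the white tick on the board, at the board's -x side
- slide: the slide, a loose flat plate 120 (x) by 40 (y) by 6 mm thick, about 35 to 55 g, lying label face up on the board at any yaw. Origin at the centre of its underside, z up through the label face; +x points to the frosted end. From x = -60 to +24 mm it is clear, from +24 to +60 mm frosted; a 10 by 10 mm square notch is cut out of the corner at +x, +y (at the left of the frosted end when that end points away from you)
- frosted_end: the frosted, labelled end of the slide, fixed to it: 36 (x) by 40 (y) by 6 mm, origin at the centre of its underside (42 mm from the slide's origin along x), axes as the slide's. Fingers must not touch it
- label (a point): middle of the frosted end on its upper, labelled face, axes as the slide's
- notebook: spiral notebook lying fixed on the desk, 210 (x) by 150 (y) by 10 mm high, white ruled page with thin black cover edge; in a different place and yaw each time, either left or right of the board. Origin at the centre of its underside, z up; the steel spiral binding runs along its -x edge and rises to 16 mm, the opposite +x edge is the writer's
- page (a point): middle of the notebook's page, on its upper face, 10 mm above the desk, axes as the notebook's
- writer_edge (a point): middle of the notebook edge opposite the spiral binding (+x edge), on the upper face, 105 mm from page
- mug: blue ceramic mug, 80 mm diameter, 85 mm high, with a handle, beyond the board and the notebook; leave alone. Origin at the centre of its underside
- stapler: black stapler, 34 by 130 by 40 mm high, beyond the board and the notebook; leave alone. Origin at the centre of its underside
- memo_block: block of yellow memo sheets, 75 by 75 by 30 mm high, beyond the board and the notebook; leave alone. Origin at the centre of its underside
Not all that is in view belongs to the job. Of the things like the slide, leave any that is yellow; of the rest the larger one is meant.

How it is judged (in metres and radians):
On the way, in this order (a step that is already met when the one before it is completed fails the run):
1. the dimmer is at its off stop while the slide still lies on the board (value of joint dimmer below 0.09 rad and height (world z) of slide below 0.03 m), for 0.2 s.
2. the slide is lifted clear of the board in the fingers (z of slide in the frame of board above 0.045 m and contact force between the fingers and slide above 0.5 N), for 0.2 s.
At the end, for the whole second after the job is handed in: Dimmer within 0.09 rad of off; slide held still in the fingers, label face up and level within 15 deg, 50 to 180 mm above the page; middle of the frosted end within 35 mm (horizontally) of the page middle, frosted end pointing to the writer edge within 20 deg (value of joint dimmer below 0.09 rad and contact force between the fingers and slide above 0.5 N and z of label in the frame of page between 0.05 and 0.18 m and horizontal distance between label and page below 0.035 m and angle between slide's own z axis and vertical below 0.26 rad and angle between the x axis of slide and the x axis of notebook, either way round below 0.35 rad and x of writer_edge in the frame of slide above 0.05 m and linear speed of slide below 0.03 m/s); the arm keeps its last pose, push and grip.
It fails at once if the fingers touch the frosted end (contact force between the fingers and frosted_end above 0.5 N).
It fails at once if the mug is moved (distance of mug from where it was at the start of the episode above 0.02 m).
It fails at once if the stapler is moved (distance of stapler from where it was at the start of the episode above 0.02 m).
It fails at once if the memo block is moved (distance of memo_block from where it was at the start of the episode above 0.02 m).
It also fails if it takes over 72 s, if anything falls off the work surface, if the arm or the gripper's body presses on something with over 40 N, if the wrist force passes 120 N, or if a joint passes its speed limit or range.

## Working session

There is one attempt and no reset: what is moved stays moved. The work goes in short steps, Python scripts to look and compute and a shell command to move; the robot and the scene stay as the last step left them, time stands still between calls to the robot, and variables do not carry over. Pictures are saved under pics/ and viewed, and the job is handed in when it is done.

```bash
mkdir -p pics; python3 - <<'E'
from rig import sense, vision
import cv2
s=sense();print({k:(v if not hasattr(v,'tolist') else v.tolist()) for k,v in s.items()})
for n in("top","side"):
    im=vision.capture(n);cv2.imwrite(f"pics/{n}0.png",im[:,:,::-1]);c=vision.calibration(n);print(n,c)
E
```

```text
{'time_s': 0.0, 'joints': [0.9025881946335413, 0.3134397861017105, 1.4984641529946083, 5.978626978568212e-05, 1.3310269908851413, -0.22340339511710905], 'dq': [0.00132546462893249, 0.0009301898062425453, -0.0017257724101283492, -0.001233149313154793, 0.0015232402825930856, 0.0015167976376694874], 'tau': [-0.0007436940722982399, -41.22548818588257, -25.97505033016205, -6.062098918846459e-05, 0.004053532466059551, 1.27328257804038e-05], 'eef_pos': [225.7245680910872, 473.6971637367831, 230.73012479713736], 'ee_rot': [0.5975214942900389, -0.3775323645411757, 0.5984274325092716, 0.37725586225492774], 'force': [-0.18243342928508643, -0.4564239932584276, 0.530124483792236], 'wrist_torque': [-0.05461459631808581, 0.06660244795548216, -0.025910574243460792], 'grip_width': 1.0003707772734003}
top {'K': array([[507.80660035,   0.        , 319.62030767],
       [  0.        , 507.80660035, 239.84113275],
       [  0.        ,   0.        ,   1.        ]]), 'k1': -0.14839852353583244, 'extrinsics': array([[-2.20860206e-02,  9.96220910e-01, -8.40006261e-02,
         4.60459538e+02],
       [-9.99747129e-01, -2.23631430e-02, -2.35944555e-03,
        -7.95938063e+01],
       [-4.22904700e-03,  8.39272741e-02,  9.96462908e-01,
         1.17490076e+03],
       [ 0.00000000e+00,  0.00000000e+00,  0.00000000e+00,
         1.00000000e+00]])}
side {'K': array([[504.06016257,   0.        , 318.05537109],
       [  0.        , 504.06016257, 241.52190773],
       [  0.        ,   0.        ,   1.        ]]), 'k1': -0.01617088339992475, 'extrinsics': array([[-9.87563437e-01,  1.04394114e-01, -1.17559885e-01,
         4.34824448e+02],
       [-1.57214909e-01, -6.49104913e-01,  7.44275678e-01,
         7.30899532e+02],
       [ 1.38930116e-03,  7.53501613e-01,  6.57444590e-01,
         7.66289874e+02],
       [ 0.00000000e+00,  0.00000000e+00,  0.00000000e+00,
         1.00000000e+00]])}
```

View pics/top0.png

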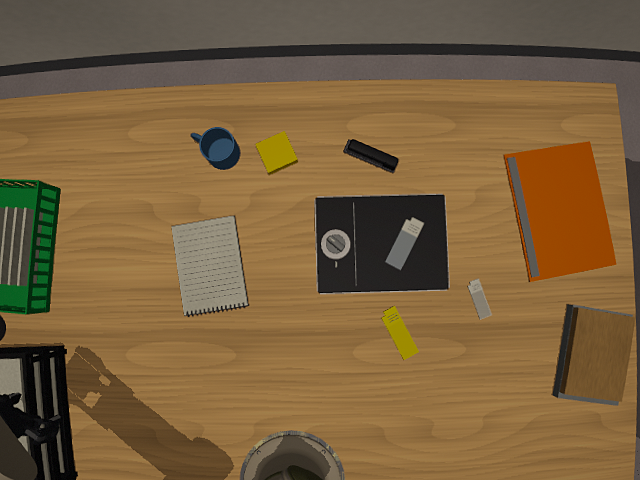

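View pics/side0.png

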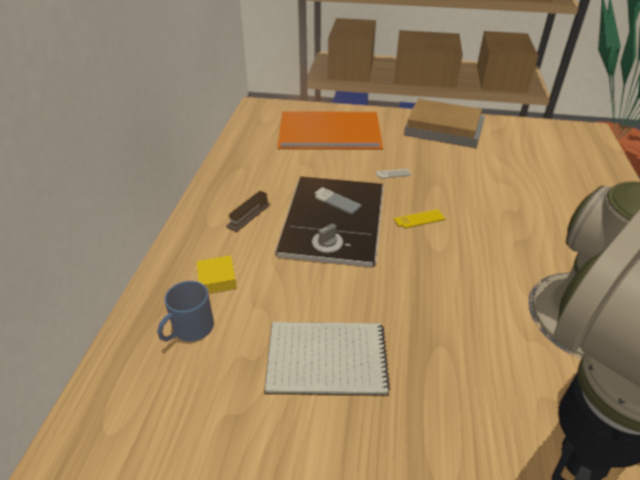

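The top view shows the board centred near (382,245), with the knob at (335,244), the slide on its right, the notebook at (210,265) with its spiral at the bottom, and decoys off the board. Next I'll zoom in and measure.

```bash
cat > h.py <<'E'
import numpy as np, cv2
from rig import vision, sense
from scipy.spatial.transform import Rotation as R
def ray(name,uv):
    c=vision.calibration(name);K=c["K"];k=c["k1"];E=np.array(c["extrinsics"])
    d=np.array([(uv[0]-K[0,2])/K[0,0],(uv[1]-K[1,2])/K[1,1]])
    p=d.copy()
    for _ in range(30): p=d/(1+k*(p@p))
    v=E[:3,:3]@np.array([p[0],-p[1],-1]); return E[:3,3],v
def at(name,uv,z):
    o,v=ray(name,uv); return (o+v*(z-o[2])/v[2])
def proj(name,P):
    c=vision.calibration(name);K=c["K"];k=c["k1"];E=np.array(c["extrinsics"])
    q=E[:3,:3].T@(np.asarray(P,float)-E[:3,3]); p=np.array([q[0],-q[1]])/-q[2]; p=p*(1+k*(p@p))
    return np.array([K[0,0]*p[0]+K[0,2],K[1,1]*p[1]+K[1,2]])
def crop(im,x0,y0,x1,y1,f,fn):
    cv2.imwrite(fn,cv2.resize(im[y0:y1,x0:x1,::-1],None,fx=f,fy=f,interpolation=cv2.INTER_CUBIC))
E
python3 - <<'E'
import cv2
from h import crop
t=cv2.imread('pics/top0.png')[:,:,::-1];s=cv2.imread('pics/side0.png')[:,:,::-1]
crop(t,305,185,460,300,5,'pics/c_board.png')
crop(t,160,205,260,325,5,'pics/c_nb.png')
crop(s,270,170,395,270,6,'pics/c_sb.png')
E
```

```text
(no output)
```

View pics/c_board.png

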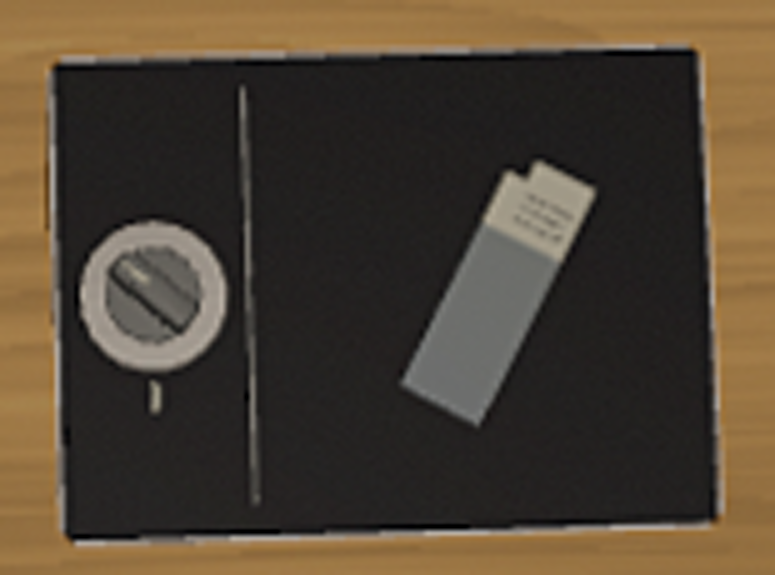

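View pics/c_nb.png

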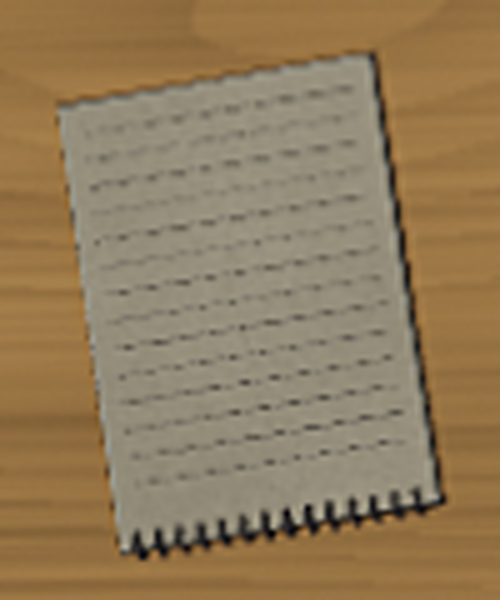

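View pics/c_sb.png

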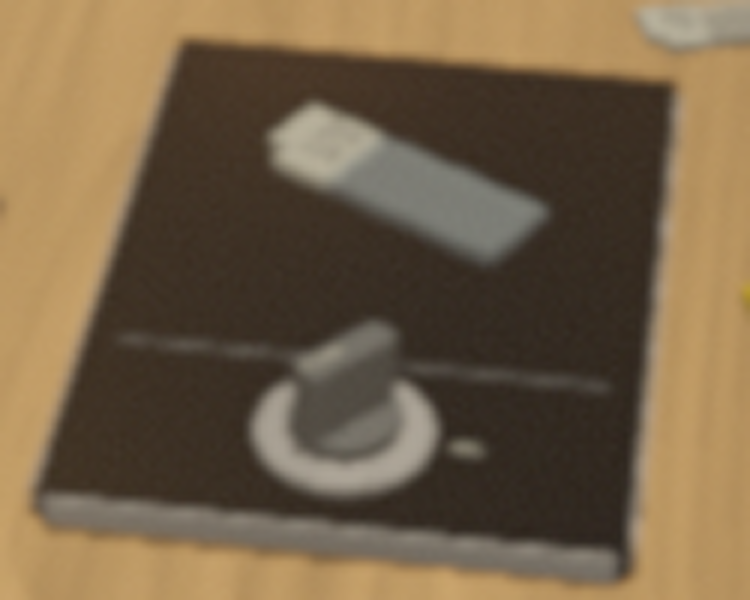

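```bash
cat > m.py <<'E'
from h import *
def fp(c,x0,y0,f): return [((a+.5)/f-.5+x0,(b+.5)/f-.5+y0) for a,b in c]
T=lambda c,z:np.array([at('top',p,z) for p in fp(c,305,185,5)])
b=T([(52,66),(697,48),(718,522),(68,541)],20); print('board',b.round(1)[:,:2]); 
print('sides',[np.linalg.norm(b[i]-b[i-1]).round(1) for i in range(4)])
# order far-left, far-right, near-right, near-left ; +y = left, +x = far
bx=(b[0]+b[1]-b[2]-b[3]);by=(b[0]+b[3]-b[1]-b[2]);bc=b.mean(0)
a1=np.arctan2(bx[1],bx[0]);a2=np.arctan2(by[1],by[0])-np.pi/2;byaw=(a1*220+a2*300)/520
print('board c',bc.round(1),'yaw',a1,a2)
k=bc+107*np.array([-np.sin(byaw),np.cos(byaw),0]);print('knob',k.round(1))
tk=T([(155,397)],20);print('tick',tk.round(1))
kt=T([(107,268),(130,253),(202,312),(185,334)],64);print('bar',kt.round(1),'mid',kt.mean(0).round(1))
print('sides',[np.linalg.norm(kt[i]-kt[i-1]).round(1) for i in range(4)])
pd=kt[0]+kt[1]-kt[2]-kt[3];pa=np.arctan2(pd[1],pd[0]);print('pointer ang',pa,'dimmer',(byaw+np.pi-pa)%(2*np.pi))
s=T([(401,383),(478,426),(597,187),(540,158),(505,170)],26);print('slide',s.round(1))
print('L',np.linalg.norm(s[2]-s[1]),'W',np.linalg.norm(s[1]-s[0]))
sx=s[2]-s[1];sy=np.arctan2(sx[1],sx[0]);w=s[0]-s[1];print('syaw',sy,np.arctan2(w[1],w[0])-np.pi/2)
print('slide c',((s[0]+s[2])/2).round(1))
N=np.array([at('top',p,10) for p in fp([(60,104),(372,53),(438,503),(122,550)],160,205,5)])
print('nb',N.round(1)[:,:2],[np.linalg.norm(N[i]-N[i-1]).round(1) for i in range(4)])
nx=N[0]+N[1]-N[2]-N[3];ny=N[0]+N[3]-N[1]-N[2]
print('page',N.mean(0).round(1),np.arctan2(nx[1],nx[0]),np.arctan2(ny[1],ny[0])-np.pi/2)
q=sense()['ee_rot'];M=R.from_quat(np.roll(q,-1)).as_matrix();print(M.round(3))
E
python3 m.py; python3 - <<'E'
from h import *
# side check
for p,z in [((320+0,200),26)]: pass
f=lambda a,b:((a+.5)/6-.5+270,(b+.5)/6-.5+170)
print('tick side',at('side',f(467,449),20).round(1))
for c in [(550,212),(490,265),(315,100)]: print('slide side',at('side',f(*c),26).round(1))
for c in [(40,495),(620,548),(183,42),(675,85)]: print('board side',at('side',f(*c),20).round(1))
E
```

```text
board [[ 655.1  -68.4]
 [ 657.6 -367.9]
 [ 438.4 -368.3]
 [ 437.5  -71. ]]
sides [np.float64(217.6), np.float64(299.5), np.float64(219.2), np.float64(297.3)]
board c [ 547.2 -218.9   20. ] yaw 0.006989117370996689 0.005842685541657566
knob [ 546.5 -111.9   20. ]
tick [[ 501.9 -112.    20. ]]
bar [[ 557.4  -91.    64. ]
 [ 563.8 -101.3   64. ]
 [ 537.1 -132.3   64. ]
 [ 527.6 -124.6   64. ]] mid [ 546.5 -112.3   64. ]
sides [np.float64(44.8), np.float64(12.1), np.float64(40.9), np.float64(12.2)]
pointer ang 0.8512784951690643 dimmer 2.296641872813261
slide [[ 505.4 -223.6   26. ]
 [ 485.1 -258.    26. ]
 [ 592.9 -316.8   26. ]
 [ 606.8 -290.9   26. ]
 [ 601.6 -274.6   26. ]]
L 122.84167422205417 W 40.036456285979966
syaw -0.49862095875226425 -0.533152949992048
slide c [ 549.2 -270.2   26. ]
nb [[600.4 268.9]
 [620.6 120.8]
 [412.1  92.4]
 [392.5 240. ]] [np.float64(209.8), np.float64(149.4), np.float64(210.4), np.float64(149.0)]
page [506.4 180.5  10. ] 0.13672289829801332 0.1339303839280932
[[-0.001 -0.903  0.43 ]
 [-0.001  0.43   0.903]
 [-1.     0.    -0.001]]
tick side [ 501.9 -114.7   20. ]
slide side [ 484.6 -257.9   26. ]
slide side [ 504.9 -219.2   26. ]
slide side [ 590.8 -321.    26. ]
board side [653.5 -64.5  20. ]
board side [441.4 -69.9  20. ]
board side [ 656.2 -364.2   20. ]
board side [ 440.1 -365.5   20. ]
```

```bash
cat > plan.py <<'E'
import sys; from h import *
# usage plan.py x y z yaw(jaw z axis) ; prints turn, shift cm in tool axes
def plan(x,y,z,yaw):
    s=sense();M=R.from_quat(np.roll(s['ee_rot'],-1)).as_matrix()
    zx=np.array([np.cos(yaw),np.sin(yaw),0]);xx=np.array([0,0,-1.]);D=np.c_[xx,np.cross(zx,xx),zx]
    p=np.array(s['eef_pos']);sh=M.T@(np.array([x,y,z])-p)/10
    print('turn',R.from_matrix(M.T@D).as_rotvec().round(3),'shift cm',sh.round(2),'dist',np.linalg.norm(sh).round(1),'t',round(s['time_s'],2),'pos',p.round(1),'yaw',round(np.arctan2(M[1,2],M[0,2]),3),'F',np.round(s['force'],1),'j',np.round(s['joints'],2),'g',round(s['grip_width'],3))
if __name__=='__main__': plan(*map(float,sys.argv[1:5]))
E
python3 plan.py 546.5 -112 140 -0.72
```

```text
turn [ 1.846e+00 -1.000e-03  1.000e-03] shift cm [  9.11 -54.16 -39.06] dist 67.4 t 0.1 pos [225.8 473.7 230.8] yaw 1.126 F [-1.4 -0.  -0.2] j [ 0.9   0.31  1.5  -0.    1.33 -0.22] g 0.997
```

```bash
python3 -m pendant '[[0.15,0,0,0,-4.5,-3.2,1],[0.3,0,0,0,-9,-6.5,1],[0.45,0,0,0,-13.5,-9.7,1],[0.6,0,0,0,-18,-13,1],[0.75,0,0,0,-22.5,-16.2,1]]' 40; python3 plan.py 546.5 -112 140 -0.72
```

```text
time_s: 0.72
eef_pos: [359.7, 229.2, 231.2]
ee_rot: [0.695, -0.13, 0.695, 0.13]
force: [-0.4, 0.4, -0.0]
grip_width: 1.004
turn [ 1.091 -0.     0.   ] shift cm [  9.12 -38.57   5.03] dist 40.0 t 0.72 pos [359.7 229.2 231.2] yaw 0.371 F [-0.4  0.4 -0. ] j [ 0.29  0.09  1.77 -0.    1.28 -0.08] g 1.004
```

```bash
python3 -m pendant '[[0.15,0,0,0,-5,0.6,1],[0.3,0,0,0,-10,1.2,1],[0.45,0,0,0,-15.5,2,1],[0.6,0,0,0,-21,2.7,1],[0.75,0,0,0,-26,3.4,1]]'; python3 plan.py 546.5 -112 140 -0.72
```

```text
time_s: 1.35
eef_pos: [486.9, -0.3, 231.1]
ee_rot: [0.694, 0.133, 0.695, -0.133]
force: [0.7, 0.4, 0.1]
grip_width: 0.998
turn [ 0.34 -0.    0.  ] shift cm [ 9.1  -8.16  9.67] dist 15.6 t 1.35 pos [ 4.869e+02 -3.000e-01  2.311e+02] yaw -0.38 F [0.7 0.4 0.1] j [-0.24  0.23  1.61  0.    1.3   0.14] g 0.998
```

```bash
python3 -m pendant '[[0.1,0,0,2,-2,2.5,1],[0.2,0,0,4.5,-4,5,1],[0.34,0,0,7,-6.5,7.5,1],[0.34,0,0,9.1,-8.16,9.67,1],[0.34,0,0,9.1,-8.16,9.67,1]]'; python3 plan.py 546.5 -112 42 -0.72
python3 - <<'E'
from h import *
t=vision.capture('top');crop(t,270,170,430,290,5,'pics/t1.png')
s=vision.capture('side');crop(s,250,130,410,270,5,'pics/s1.png')
E
```

```text
time_s: 1.98
eef_pos: [546.1, -110.6, 138.3]
ee_rot: [0.661, 0.248, 0.664, -0.248]
force: [-0.3, 0.6, 0.4]
grip_width: 1.004
turn [ 0.004 -0.003  0.001] shift cm [ 9.63 -0.07  0.15] dist 9.6 t 1.98 pos [ 546.1 -110.6  138.3] yaw -0.716 F [-0.3  0.6  0.4] j [-0.41  0.47  1.52 -0.    1.15  0.31] g 1.004
```

View pics/t1.png

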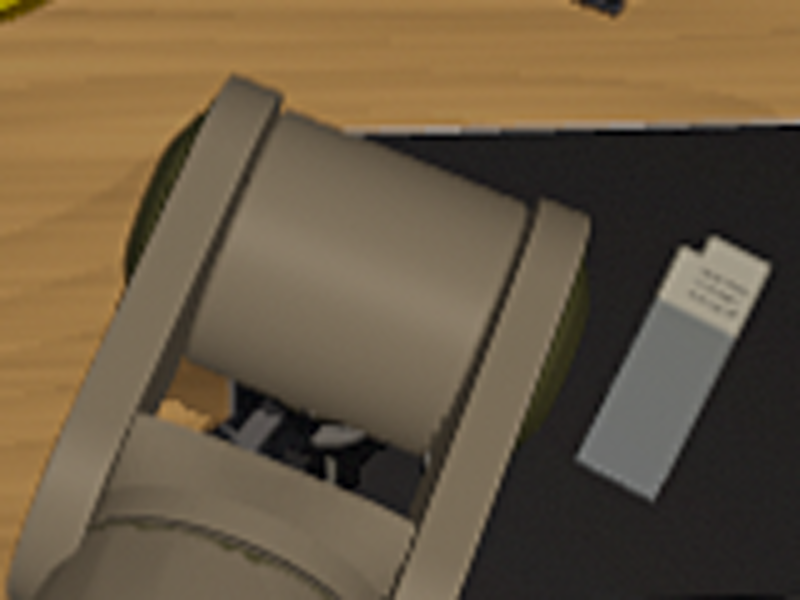

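View pics/s1.png

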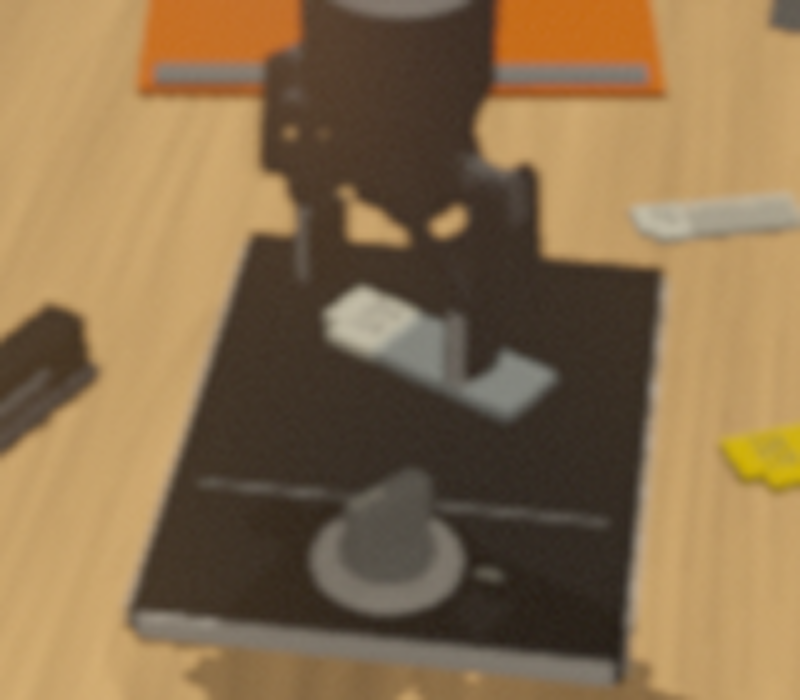

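```bash
python3 -m pendant '[[0,0,0,2.5,-0.07,0.15,1],[0,0,0,5,-0.07,0.15,1],[0,0,0,7.5,-0.07,0.15,1],[0,0,0,9.7,-0.07,0.15,1],[0,0,0,9.7,-0.07,0.15,1]]';  python3 plan.py 546.5 -112 41 -0.72
```

```text
time_s: 2.7
eef_pos: [546.7, -110.2, 43.2]
ee_rot: [0.662, 0.247, 0.663, -0.247]
force: [0.1, -0.4, -0.1]
grip_width: 1.002
turn [ 0.007 -0.002  0.   ] shift cm [ 0.22 -0.15  0.1 ] dist 0.3 t 2.7 pos [ 546.7 -110.2   43.2] yaw -0.713 F [ 0.1 -0.4 -0.1] j [-0.41  0.6   1.6   0.    0.94  0.3 ] g 1.002
```

```bash
python3 -m pendant '[[0,0,0,0,0,0,0],[0,0,0,0,0,0,0],[0,0,0,0,0,0,0],[0,0,0,0,0,0,0],[0,0,0,0,0,0,0]]' 30;  python3 plan.py 546.5 -112 41 -0.72
python3 - <<'E'
from h import *
s=vision.capture('side');crop(s,250,130,410,270,5,'pics/s2.png')
E
```

```text
time_s: 3.32
eef_pos: [548.1, -111.9, 43.9]
ee_rot: [0.663, 0.247, 0.662, -0.247]
force: [3.2, -2.0, 0.6]
grip_width: 0.156
turn [ 0.006  0.002 -0.001] shift cm [ 0.29 -0.11 -0.11] dist 0.3 t 3.33 pos [ 548.1 -111.9   43.9] yaw -0.714 F [ 3.2 -2.   0.6] j [-0.41  0.6   1.6  -0.    0.94  0.3 ] g 0.156
```

View pics/s2.png

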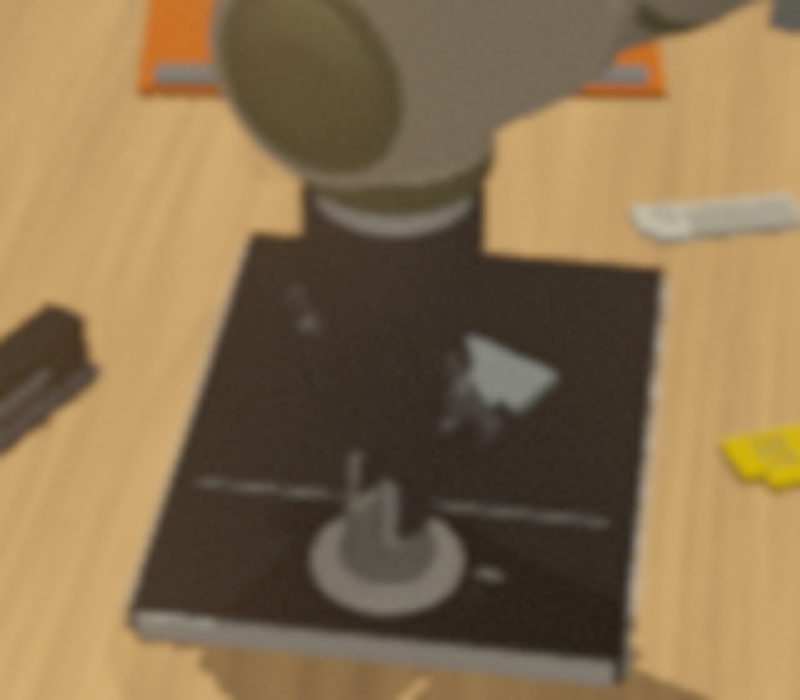

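The fingers have gripped the bar: the opening reads about 13.3 mm, and the bar is 14 mm. I'll turn it anticlockwise, which is negative about tool x.

```bash
python3 -m pendant '[[-0.16,0,0,0,0,0,0],[-0.32,0,0,0,0,0,0],[-0.48,0,0,0,0,0,0],[-0.64,0,0,0,0,0,0],[-0.8,0,0,0,0,0,0]]';  python3 plan.py 546.5 -112 43 1.586; python3 -c "
from rig import sense;print(sense()['wrist_torque'])"
```

```text
time_s: 4.0
eef_pos: [548.0, -111.9, 43.9]
ee_rot: [0.707, -0.033, 0.706, 0.032]
force: [1.9, -4.0, 2.4]
grip_width: 0.154
turn [-1.495  0.     0.002] shift cm [ 0.09  0.   -0.15] dist 0.2 t 4.0 pos [ 548.  -111.9   43.9] yaw 0.091 F [ 1.9 -4.   2.4] j [-0.41  0.6   1.6  -0.    0.94 -0.5 ] g 0.154
[-0.57840693 -0.34650481 -0.0247677 ]
```

```bash
python3 -m pendant '[[-0.16,0,0,0,0,0,0],[-0.32,0,0,0,0,0,0],[-0.48,0,0,0,0,0,0],[-0.64,0,0,0,0,0,0],[-0.8,0,0,0,0,0,0]]';  python3 plan.py 546.5 -112 43 1.586; python3 -c "
from rig import sense;print(sense()['wrist_torque'])"
```

```text
time_s: 4.62
eef_pos: [547.9, -112.0, 43.9]
ee_rot: [0.638, -0.306, 0.638, 0.304]
force: [2.8, -4.1, 2.4]
grip_width: 0.153
turn [-0.695 -0.001  0.002] shift cm [ 0.09  0.11 -0.09] dist 0.2 t 4.62 pos [ 547.9 -112.    43.9] yaw 0.891 F [ 2.8 -4.1  2.4] j [-0.41  0.6   1.6  -0.    0.94 -1.3 ] g 0.153
[-0.8708179  -0.23742259 -0.03565714]
```

```bash
python3 -m pendant '[[-0.16,0,0,0,0,0,0],[-0.32,0,0,0,0,0,0],[-0.48,0,0,0,0,0,0],[-0.6,0,0,0,0,0,0],[-0.66,0,0,0,0,0,0]]';  python3 plan.py 546.5 -112 43 1.586; python3 -c "
from rig import sense;print(sense()['wrist_torque'])"
python3 -m pendant '[[-0.03,0,0,0,0,0,0],[-0.05,0,0,0,0,0,0],[-0.07,0,0,0,0,0,0],[-0.08,0,0,0,0,0,0],[-0.08,0,0,0,0,0,0]]';  python3 plan.py 546.5 -112 43 1.586; python3 -c "
from rig import sense;print(sense()['wrist_torque'])"
```

```text
time_s: 5.25
eef_pos: [548.0, -112.2, 43.9]
ee_rot: [0.506, -0.495, 0.505, 0.493]
force: [2.0, -5.7, 3.6]
grip_width: 0.152
turn [-0.037 -0.002  0.002] shift cm [0.09 0.15 0.01] dist 0.2 t 5.25 pos [ 548.  -112.2   43.9] yaw 1.549 F [ 2.  -5.7  3.6] j [-0.41  0.6   1.6  -0.    0.94 -1.96] g 0.152
[-0.88794508 -0.34257499 -0.03273061]
time_s: 5.88
eef_pos: [548.0, -112.1, 43.9]
ee_rot: [-0.487, 0.514, -0.486, -0.512]
force: [2.1, -4.4, 3.4]
grip_width: 0.158
turn [ 0.037 -0.001  0.002] shift cm [0.09 0.15 0.02] dist 0.2 t 5.88 pos [ 548.  -112.1   43.9] yaw 1.623 F [ 2.1 -4.4  3.4] j [-0.41  0.6   1.6   0.    0.94 -2.03] g 0.158
[-0.86143507 -0.43802626 -1.22948092]
```

The wrist torque jumped to -1.2 N m and the grip opened slightly, so the knob is at its stop. Next I'll release, lift, move aside and look.

```bash
python3 -m pendant '[[0,0,0,0,0,0,1],[0,0,0,0,0,0,1],[0,0,0,0,0,0,1],[0,0,0,-2,0,0,1],[0,0,0,-5,0,0,1]]'; 
python3 - <<'E'
from h import *
s=vision.capture('side');crop(s,250,130,410,270,5,'pics/s3.png')
E
python3 plan.py 540 30 160 1.58
```

```text
time_s: 6.5
eef_pos: [546.7, -110.9, 93.1]
ee_rot: [0.486, -0.513, 0.486, 0.514]
force: [0.5, -0.5, 0.1]
grip_width: 1.0
turn [ 0.047 -0.002  0.004] shift cm [-6.27  0.05 14.18] dist 15.5 t 6.55 pos [ 548.7 -111.6   97.6] yaw 1.627 F [ 1.9 -0.3  3.7] j [-0.41  0.52  1.56  0.    1.05 -2.04] g 1.0
```

View pics/s3.png

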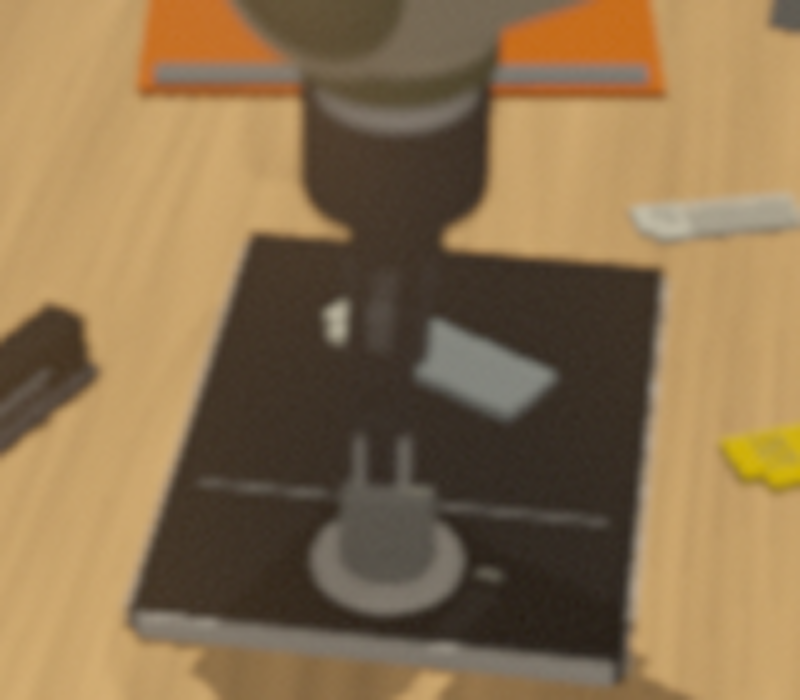

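```bash
python3 -m pendant '[[0,0,0,-3,0,3,1],[0,0,0,-6,0,8,1],[0,0,0,-8,0,13,1],[0,0,0,-8,0,18,1],[0,0,0,-8,0,22,1]]'; 
python3 - <<'E'
from h import *
t=vision.capture('top');cv2.imwrite('pics/top4.png',t[:,:,::-1]);crop(t,305,185,460,300,5,'pics/t4.png')
roi=t[190:295,370:440].astype(int);m=(roi.mean(2)>70).astype(np.uint8)
n,l,st,c=cv2.connectedComponentsWithStats(m)
for i in range(1,n):
    if st[i,4]>200:
        cs=cv2.findContours((l==i).astype(np.uint8),0,1)[0][0]
        r=cv2.minAreaRect(cs);bx=cv2.boxPoints(r)+[370,190];print(st[i],bx.round(1))
        # expand by half pixel: report world
        W=np.array([at('top',p,26) for p in bx]);print(W.round(1),[np.linalg.norm(W[k]-W[k-1]).round(1) for k in range(4)],W.mean(0).round(1),[np.arctan2(*(W[k]-W[k-1])[[1,0]]).round(3) for k in range(4)])
E
```

```text
time_s: 7.18
eef_pos: [534.7, 110.4, 173.4]
ee_rot: [-0.486, 0.514, -0.486, -0.514]
force: [0.6, -0.8, -0.4]
grip_width: 1.003
[  0   0  70   6 389] [[370. 190.]
 [439. 190.]
 [439. 195.]
 [370. 195.]]
[[ 669.5 -195.    26. ]
 [ 666.6 -355.1   26. ]
 [ 654.9 -354.6   26. ]
 [ 657.9 -194.6   26. ]] [np.float64(11.6), np.float64(160.1), np.float64(11.7), np.float64(160.0)] [ 662.2 -274.8   26. ] [np.float64(-0.033), np.float64(-1.589), np.float64(3.093), np.float64(1.553)]
[ 15  27  39  53 943] [[384.2 261.6]
 [407.8 214.4]
 [424.2 222.6]
 [400.6 269.8]]
[[ 504.5 -222.2   26. ]
 [ 611.2 -280.    26. ]
 [ 591.5 -317.2   26. ]
 [ 485.  -258.9   26. ]] [np.float64(41.6), np.float64(121.4), np.float64(42.1), np.float64(121.4)] [ 548.1 -269.6   26. ] [np.float64(1.083), np.float64(-0.497), np.float64(-2.058), np.float64(2.641)]
[  0 100  70   5 312] [[370. 290.]
 [439. 290.]
 [439. 294.]
 [370. 294.]]
[[ 441.2 -188.1   26. ]
 [ 436.9 -345.5   26. ]
 [ 427.8 -345.2   26. ]
 [ 432.2 -187.8   26. ]] [np.float64(9.0), np.float64(157.5), np.float64(9.1), np.float64(157.4)] [ 434.5 -266.6   26. ] [np.float64(-0.027), np.float64(-1.598), np.float64(3.107), np.float64(1.543)]
```

View pics/t4.png

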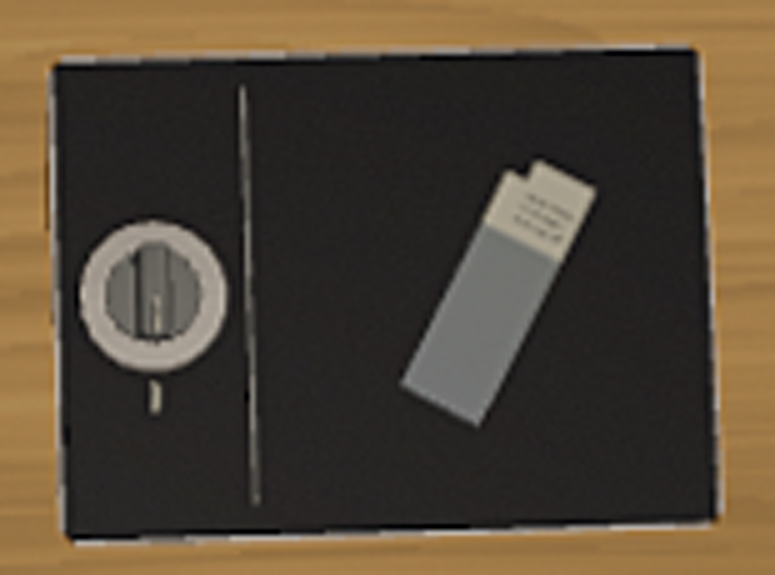

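The pointer lies on the tick at crop (155,397), so the dimmer is off. The slide hasn't moved: its centre is (548.5,-270) and its yaw is -0.505. I'll move above the clear part at slide x≈-8.

```bash
 python3 plan.py 541.5 -266.1 100 1.066
```

```text
turn [ 0.564  0.002 -0.001] shift cm [  7.27   1.49 -38.  ] dist 38.7 t 7.22 pos [534.1 114.  173.3] yaw 1.63 F [-1.   3.8 -0.3] j [-0.01  0.41  1.52  0.    1.21 -1.64] g 0.997
```

```bash
python3 -m pendant '[[0.1,0,0,0,0.3,-5.5,1],[0.2,0,0,0,0.6,-11,1],[0.3,0,0,0,0.9,-16.5,0.8],[0.4,0,0,0,1.2,-22,0.62],[0.5,0,0,0,1.5,-28,0.62]]';  python3 plan.py 541.5 -266.1 100 1.066
```

```text
time_s: 7.85
eef_pos: [535.3, -173.7, 173.2]
ee_rot: [0.599, -0.376, 0.598, 0.377]
force: [-0.1, -0.1, -0.1]
grip_width: 0.619
turn [ 0.057  0.    -0.   ] shift cm [ 7.32 -4.56 -8.06] dist 11.8 t 7.85 pos [ 535.3 -173.7  173.2] yaw 1.123 F [-0.1 -0.1 -0.1] j [-0.52  0.44  1.47  0.    1.23 -1.65] g 0.619
```

```bash
 python3 plan.py 541.5 -266.1 50 1.066
```

```text
turn [ 0.057  0.    -0.   ] shift cm [12.32 -4.56 -8.06] dist 15.4 t 7.85 pos [ 535.3 -173.7  173.2] yaw 1.123 F [-0.1 -0.1 -0.1] j [-0.52  0.44  1.47  0.    1.23 -1.65] g 0.619
```

```bash
python3 -m pendant '[[0.03,0,0,3,-2.3,-4,0.62],[0.057,0,0,7,-4.56,-8.06,0.62],[0.057,0,0,11,-4.56,-8.06,0.62],[0.057,0,0,12.3,-4.56,-8.06,0.62],[0.057,0,0,12.3,-4.56,-8.06,0.62]]';  python3 plan.py 541.5 -266.1 25 1.066
python3 - <<'E'
from h import *
s=vision.capture('side');crop(s,250,130,410,270,5,'pics/s5.png')
t=vision.capture('top');crop(t,350,190,450,290,6,'pics/t5.png')
E
```

```text
time_s: 8.48
eef_pos: [542.2, -264.0, 50.5]
ee_rot: [0.608, -0.36, 0.608, 0.361]
force: [0.1, 0.2, 1.2]
grip_width: 0.615
turn [ 0.004  0.    -0.001] shift cm [ 2.55 -0.04 -0.22] dist 2.6 t 8.47 pos [ 542.2 -264.    50.5] yaw 1.07 F [0.1 0.2 1.2] j [-0.65  0.67  1.45  0.    1.03 -1.72] g 0.615
```

View pics/s5.png

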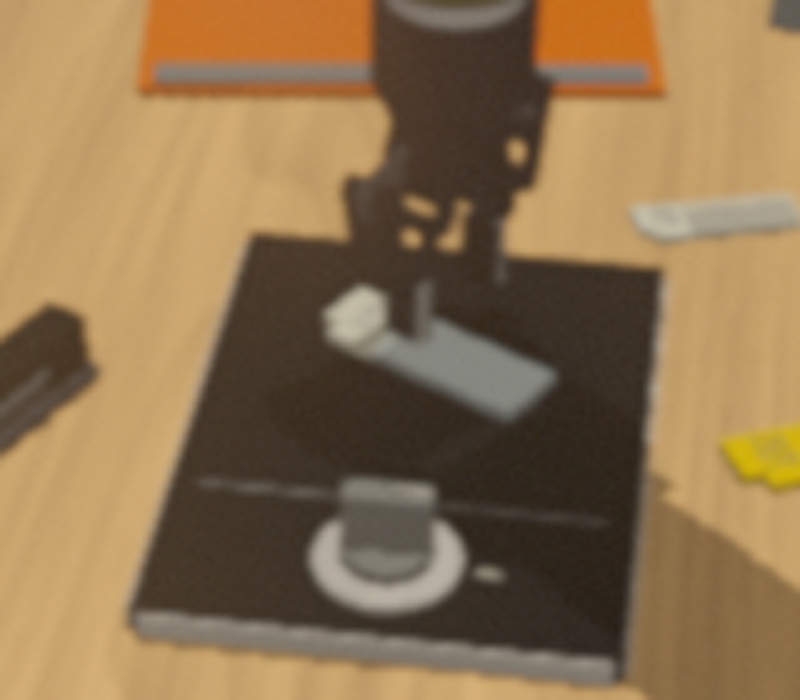

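View pics/t5.png

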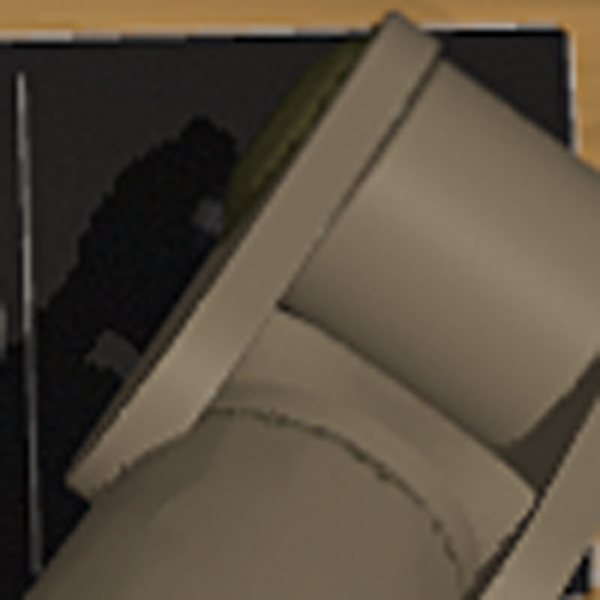

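```bash
python3 - <<'E'
from h import *
c=np.array([542.2,-264]);d=np.array([np.cos(1.07),np.sin(1.07)])
for z in (50,55,60): 
  for w in(26,-26):
    p=proj('side',[*(c+w*d),z]);print(z,w,((p-[250,130])*5).round(0))
E
```

```text
50 26 [410. 341.]
50 -26 [473. 292.]
55 26 [410. 333.]
55 -26 [473. 283.]
60 26 [410. 324.]
60 -26 [474. 275.]
```

```bash
python3 -m pendant '[[0,0,0,1,-0.04,-0.2,0.62],[0,0,0,1.7,-0.04,-0.22,0.62],[0,0,0,2.1,-0.04,-0.22,0.62],[0,0,0,2.4,-0.04,-0.22,0.62],[0,0,0,2.4,-0.04,-0.22,0.62]]';  python3 plan.py 541.5 -266.1 21 1.066
python3 - <<'E'
from h import *
s=vision.capture('side');crop(s,290,150,390,230,8,'pics/s6.png')
E
```

```text
time_s: 9.2
eef_pos: [541.4, -266.5, 26.1]
ee_rot: [0.608, -0.36, 0.609, 0.36]
force: [-0.1, -0.2, -0.1]
grip_width: 0.622
turn [ 0.003 -0.    -0.   ] shift cm [0.51 0.   0.04] dist 0.5 t 9.2 pos [ 541.4 -266.5   26.1] yaw 1.069 F [-0.1 -0.2 -0.1] j [-0.65  0.7   1.46 -0.    0.98 -1.72] g 0.622
```

View pics/s6.png

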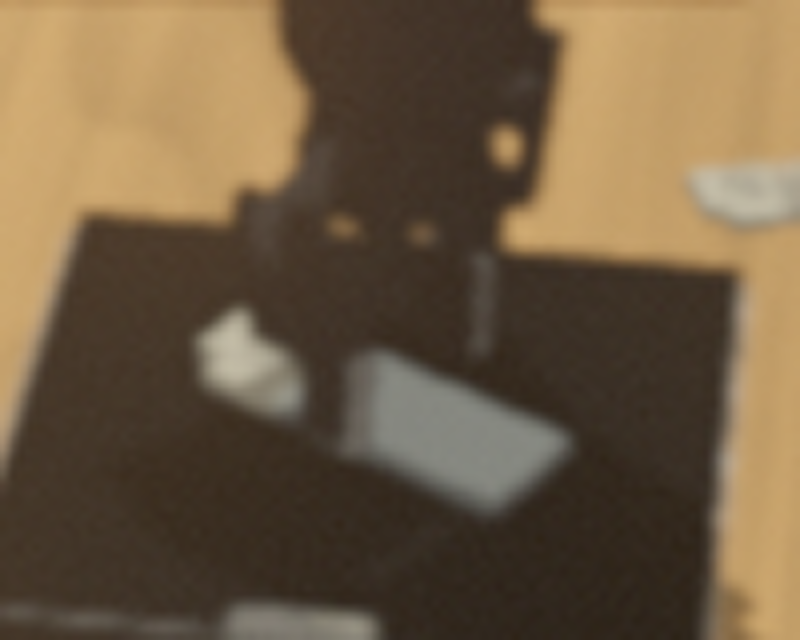

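The finger is a bit nearer the frosted boundary than predicted, with about 10–15 mm of margin. I'll shift 6 mm along tool +y, away from the frosted end, then lower gradually.

```bash
python3 -m pendant '[[0,0,0,0,0.6,0.04,0.62],[0,0,0,0,0.6,0.04,0.62],[0,0,0,0.2,0.6,0.04,0.62],[0,0,0,0.4,0.6,0.04,0.62],[0,0,0,0.4,0.6,0.04,0.62]]';  python3 plan.py 536.2 -263.2 21 1.066
python3 - <<'E'
from h import *
s=vision.capture('side');crop(s,290,150,390,230,8,'pics/s7.png')
E
```

```text
time_s: 9.88
eef_pos: [536.2, -263.2, 22.0]
ee_rot: [0.608, -0.36, 0.609, 0.36]
force: [0.1, 0.0, 0.1]
grip_width: 0.618
turn [ 0.003  0.    -0.   ] shift cm [ 0.1  0.  -0. ] dist 0.1 t 9.88 pos [ 536.2 -263.2   22. ] yaw 1.069 F [0.1 0.  0.1] j [-0.65  0.7   1.48 -0.    0.96 -1.72] g 0.618
```

View pics/s7.png

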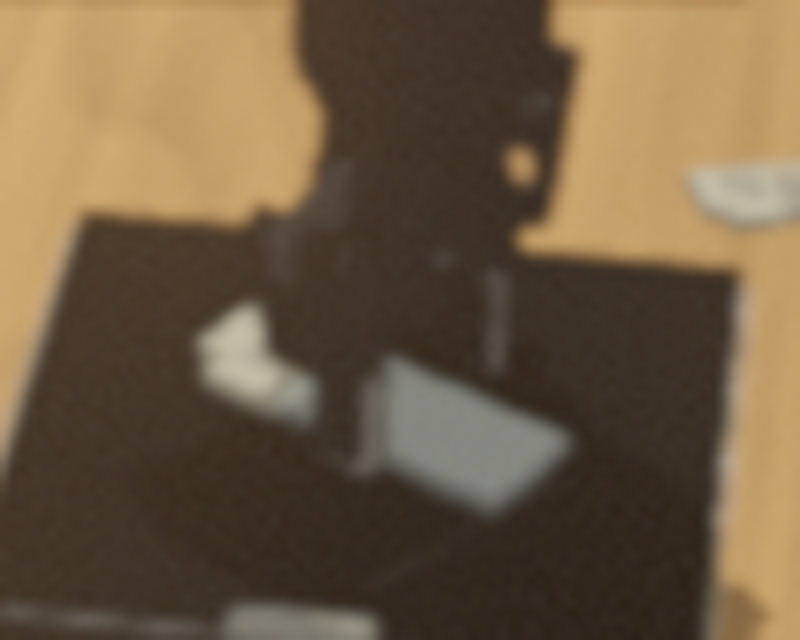

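```bash
python3 -m pendant '[[0,0,0,0.1,0,0,0.62],[0,0,0,0.2,0,0,0.62],[0,0,0,0.3,0,0,0.62],[0,0,0,0.3,0,0,0.62],[0,0,0,0.3,0,0,0.62]]';  python3 plan.py 536.2 -263.2 21 1.066
```

```text
time_s: 10.55
eef_pos: [536.3, -263.3, 19.3]
ee_rot: [0.608, -0.36, 0.608, 0.36]
force: [0.1, 0.4, 0.5]
grip_width: 0.62
turn [ 0.003 -0.     0.   ] shift cm [-0.17  0.02 -0.  ] dist 0.2 t 10.55 pos [ 536.3 -263.3   19.3] yaw 1.069 F [0.1 0.4 0.5] j [-0.65  0.7   1.48 -0.    0.96 -1.72] g 0.62
```

```bash
python3 -m pendant '[[0,0,0,0.1,0,0,0.62],[0,0,0,0.15,0,0,0.62],[0,0,0,0.2,0,0,0.62],[0,0,0,0.2,0,0,0.62],[0,0,0,0.2,0,0,0.62]]';  python3 plan.py 536.2 -263.2 21 1.066
```

```text
time_s: 11.18
eef_pos: [536.3, -263.3, 17.3]
ee_rot: [0.608, -0.36, 0.608, 0.36]
force: [-0.6, -0.1, -0.7]
grip_width: 0.624
turn [ 0.003 -0.     0.   ] shift cm [-0.37  0.02  0.  ] dist 0.4 t 11.18 pos [ 536.3 -263.3   17.3] yaw 1.069 F [-0.6 -0.1 -0.7] j [-0.65  0.71  1.48 -0.    0.95 -1.72] g 0.624
```

```bash
python3 -m pendant '[[0,0,0,0.1,0,0,0.62],[0,0,0,0.1,0,0,0.54],[0,0,0,0.1,0,0,0.54],[0,0,0,0.1,0,0,0.54],[0,0,0,0.1,0,0,0.54]]' 20;  python3 plan.py 536.2 -263.2 21 1.066
```

```text
time_s: 11.8
eef_pos: [537.1, -263.8, 17.7]
ee_rot: [0.609, -0.361, 0.608, 0.359]
force: [-1.0, 1.0, 9.6]
grip_width: 0.539
turn [ 0.003 -0.     0.003] shift cm [-0.33  0.11  0.  ] dist 0.4 t 11.8 pos [ 537.1 -263.8   17.7] yaw 1.069 F [-1.   1.   9.6] j [-0.65  0.71  1.48  0.    0.95 -1.72] g 0.539
```

Contact with the board (9.6 N up). I'll raise about 3 mm and close.

```bash
python3 -m pendant '[[0,0,0,-0.2,0,0,0.54],[0,0,0,-0.3,0,0,0.54],[0,0,0,-0.3,0,0,0.3],[0,0,0,-0.3,0,0,0.3],[0,0,0,-0.3,0,0,0.3]]' 40;  python3 plan.py 536.2 -263.2 21 1.066
python3 - <<'E'
from h import *
s=vision.capture('side');crop(s,290,150,390,230,8,'pics/s8.png')
E
```

```text
time_s: 12.42
eef_pos: [536.4, -263.4, 19.6]
ee_rot: [0.609, -0.36, 0.608, 0.36]
force: [-1.7, 0.6, 5.8]
grip_width: 0.454
turn [ 0.003 -0.     0.   ] shift cm [-0.14  0.03  0.01] dist 0.1 t 12.43 pos [ 536.4 -263.4   19.6] yaw 1.069 F [-1.7  0.6  5.8] j [-0.65  0.7   1.48 -0.    0.96 -1.72] g 0.454
```

View pics/s8.png

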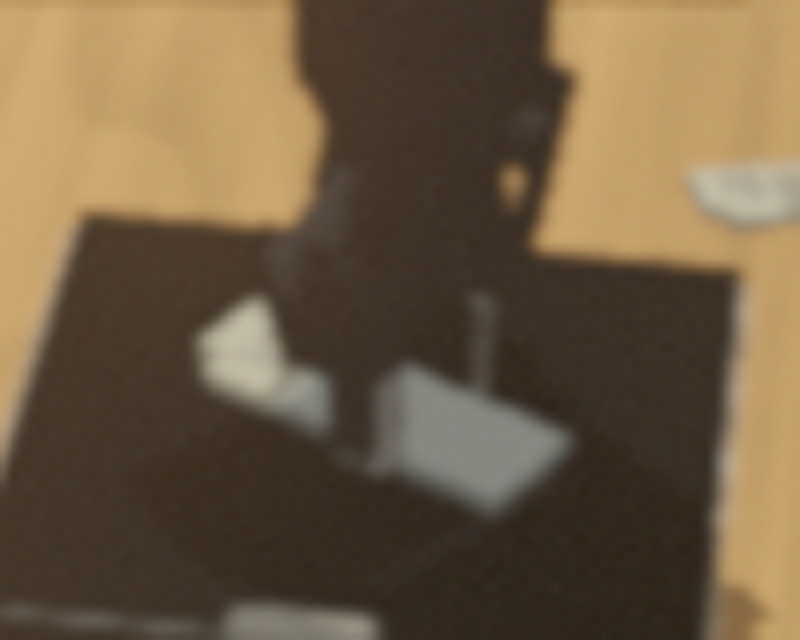

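The opening of 0.454 corresponds to 40 mm, so the slide is gripped. The finger is clear of the frosted end. Now I'll lift.

```bash
python3 -m pendant '[[0,0,0,-0.5,0,0,0.3],[0,0,0,-2,0,0,0.3],[0,0,0,-5,0,0,0.3],[0,0,0,-8,0,0,0.3],[0,0,0,-10,0,0,0.3]]' 50;  python3 plan.py 536.2 -263.2 119 1.066
python3 - <<'E'
from h import *
s=vision.capture('side');crop(s,270,110,390,230,6,'pics/s9.png')
E
```

```text
time_s: 13.1
eef_pos: [536.6, -263.5, 121.6]
ee_rot: [0.609, -0.361, 0.608, 0.36]
force: [0.5, 0.0, -1.1]
grip_width: 0.444
turn [ 0.003 -0.     0.002] shift cm [0.26 0.05 0.  ] dist 0.3 t 13.1 pos [ 536.6 -263.5  121.6] yaw 1.069 F [ 0.5  0.  -1.1] j [-0.65  0.57  1.41  0.    1.16 -1.72] g 0.444
```

View pics/s9.png

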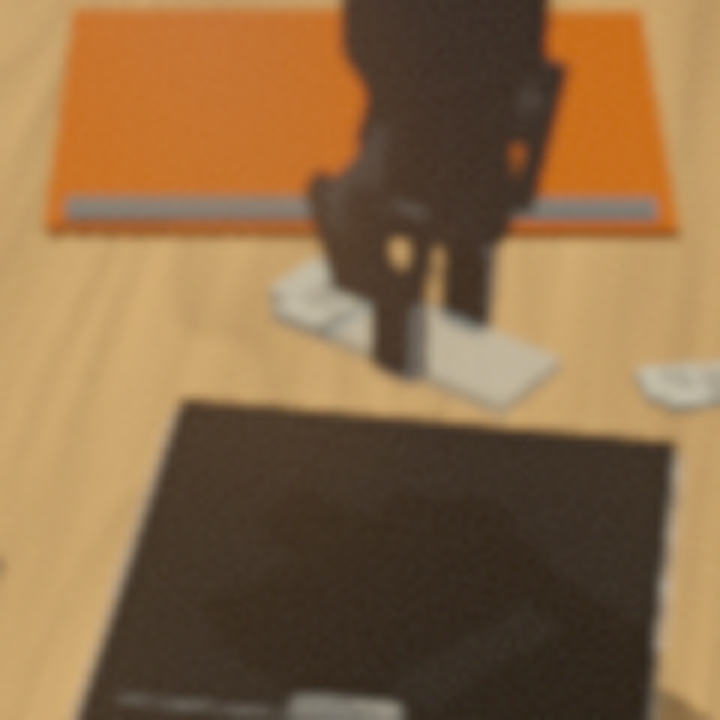

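```bash
 python3 plan.py 451 173 118 1.706
```

```text
turn [-0.637 -0.003  0.005] shift cm [ 0.4  28.6  34.16] dist 44.6 t 13.15 pos [ 537.5 -264.1  124. ] yaw 1.069 F [-0.3  0.2  3.2] j [-0.65  0.57  1.41  0.    1.16 -1.72] g 0.443
```

```bash
python3 -m pendant '[[-0.05,0,0,0,1.5,2,0.3],[-0.12,0,0,0,4.5,5.5,0.3],[-0.19,0,0,0,7.5,9,0.3],[-0.26,0,0,0,10.5,12.5,0.3],[-0.32,0,0,0,13.5,16,0.3]]';  python3 plan.py 451 173 118 1.706
```

```text
time_s: 13.78
eef_pos: [494.4, -56.7, 119.5]
ee_rot: [0.543, -0.453, 0.543, 0.453]
force: [0.2, 0.2, 0.3]
grip_width: 0.442
turn [-0.315 -0.     0.   ] shift cm [ 0.14  8.38 21.82] dist 23.4 t 13.78 pos [494.4 -56.7 119.5] yaw 1.391 F [0.2 0.2 0.3] j [-0.35  0.38  1.73  0.    1.04 -1.74] g 0.442
```

```bash
python3 -m pendant '[[-0.07,0,0,0,2,5.5,0.3],[-0.14,0,0,0,4,11,0.3],[-0.22,0,0,0,6,16,0.3],[-0.29,0,0,0,7.8,20,0.3],[-0.315,0,0,0.1,8.38,21.8,0.3]]';  python3 plan.py 451 173 118 1.706
python3 -m pendant '[[0,0,0,0,0,0,0.3],[0,0,0,0,0,0,0.3],[0,0,0,0,0,0,0.3],[0,0,0,0,0,0,0.3],[0,0,0,0,0,0,0.3]]';  python3 plan.py 451 173 118 1.706
python3 - <<'E'
from h import *
s=vision.capture('side');crop(s,240,240,400,400,4,'pics/s10.png');cv2.imwrite('pics/s10f.png',s[:,:,::-1])
t=vision.capture('top');crop(t,160,190,360,330,4,'pics/t10.png')
E
```

```text
time_s: 14.4
eef_pos: [451.0, 173.5, 118.5]
ee_rot: [-0.465, 0.533, -0.465, -0.533]
force: [0.2, 0.0, -0.5]
grip_width: 0.448
turn [0.002 0.    0.   ] shift cm [ 0.05  0.01 -0.05] dist 0.1 t 14.4 pos [451.  173.5 118.5] yaw 1.708 F [ 0.2  0.  -0.5] j [ 0.12  0.35  1.77  0.    1.02 -1.58] g 0.448
time_s: 15.02
eef_pos: [452.0, 171.2, 118.3]
ee_rot: [-0.466, 0.532, -0.466, -0.532]
force: [0.0, 0.2, -0.3]
grip_width: 0.447
turn [-0.003 -0.     0.   ] shift cm [0.03 0.08 0.19] dist 0.2 t 15.03 pos [452.  171.2 118.3] yaw 1.703 F [ 0.   0.2 -0.3] j [ 0.12  0.35  1.77 -0.    1.02 -1.58] g 0.447
```

View pics/s10.png

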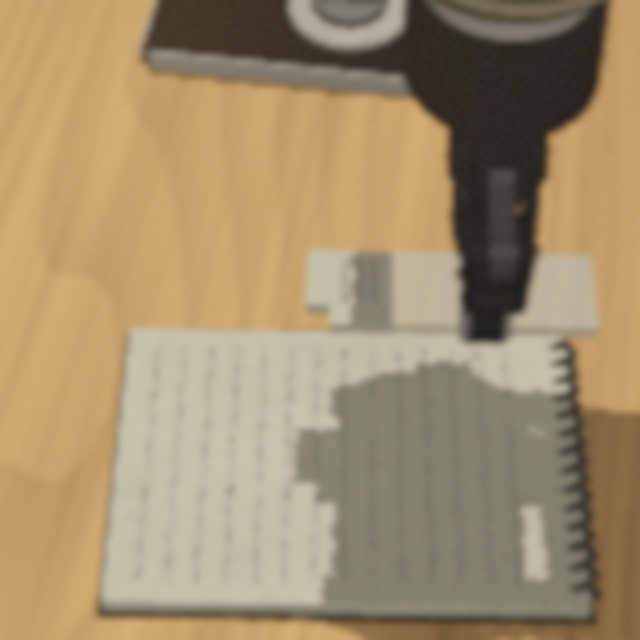

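View pics/t10.png

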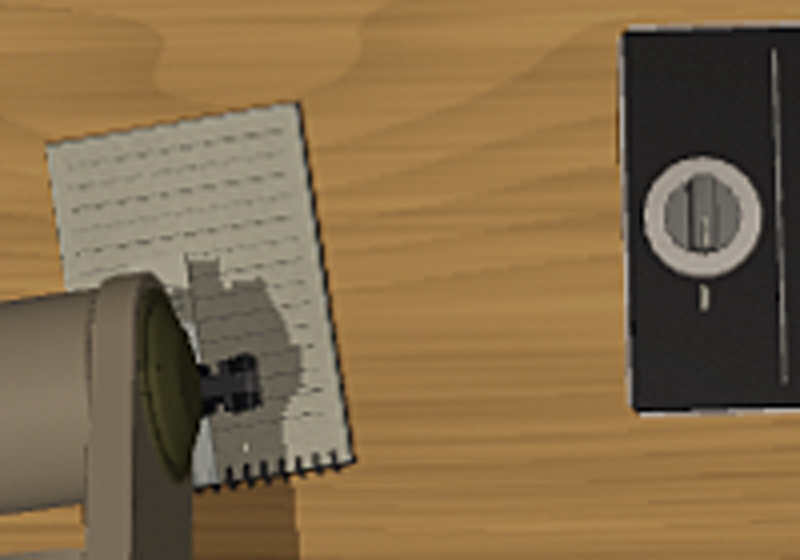

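```bash
python3 - <<'E'
from h import *
f=lambda a,b:((a+.5)/4-.5+240,(b+.5)/4-.5+240)
z=124.7
P={n:at('side',f(*c),z) for n,c in dict(clear_far=(592,255),clear_near=(598,328),fro_far=(307,248),fro_bound_far=(391,251),fro_bound_near=(391,328)).items()}
for k,v in P.items(): print(k,v.round(1))
L=P['fro_far']-P['clear_far'];print('len',np.linalg.norm(L),'yaw',np.arctan2(L[1],L[0]),'w',np.linalg.norm(P['clear_far']-P['clear_near']))
u=L/np.linalg.norm(L);n=np.array([-u[1],u[0],0])
lab=P['fro_far']-18*u+20*n;print('label',lab.round(1),'err',(lab-[506.4,180.5,0])[:2].round(1))
fin=np.array([452,171.2,z]);print('grip x in slide frame',(fin-(lab-42*u))@u)
E
```

```text
clear_far [407.8 143.6 124.7]
clear_near [403.1 183.3 124.7]
fro_far [527.9 158.8 124.7]
fro_bound_far [492.3 154.9 124.7]
fro_bound_near [486.9 196.7 124.7]
len 121.09515724252485 yaw 0.12590845801337378 w 39.95035765931803
label [507.5 176.4 124.7] err [ 1.1 -4.1]
grip x in slide frame -13.736842770646982
```

Measured in the side view, the held slide is 121 × 40 mm, so it is level at the assumed height. The label is about 4 mm from the page middle, the yaw is 0.126 against the notebook's 0.135, and the knob pointer is still on its tick. I'm handing in.

```bash
python3 - <<'E'
from rig import sense, job
s=sense();print(s['time_s'],max(abs(x) for x in s['dq']),s['grip_width']);print(job.finish_job())
E
```

```text
15.125 0.0025875611178436775 0.4479531661634782
the job is handed in; nothing more can be done
None
```

I turned the dimmer to its off stop, picked the slide up by its clear part, and handed the job in at 15.1 s with the slide held over the notebook. No verdict was reported, so these are my own last checks:

- **Dimmer:** the wrist torque jumped to about 1.2 N m at the stop. The pointer lies on the tick in the last top picture.
- **Grip:** the fingers hold the slide about 14 mm behind its middle, so the pads' front edge should be roughly 27 mm short of the frosted end. In the side pictures the fingers never reached the frosted end.
- **Final pose:**
    - The middle of the frosted end is about 4 mm from the page middle.
    - Its yaw is 0.126 rad against 0.135 rad for the notebook.
    - The label face is up and level, about 115 mm above the page.
    - The arm is at rest and the grip is firm (opening 0.45).
- **Mug, stapler and memo block:** the arm never went near them, but I did not measure them again at the end.

Two things disagreed along the way. In one side picture the near finger looked about 6 mm closer to the frosted end than I had worked out, so I moved the grip 6 mm back. My later measurement agreed with the original figure. While I was finding the grip height, the fingertips also touched the board lightly (about 10 N), so I raised them 3 mm before closing.

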